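Pack the printing caddy

ROBOT

A 6-joint arm with a two-finger parallel gripper is mounted at the origin on the work surface. World frame = base frame: x ahead of the robot, y to its left, z up, the work surface at z = 0. Lengths are in mm, angles in rad, forces in N, time in s.
With the tool pointing down it reaches from about 275 to 750 mm from the base axis. Payload 10.2 kg.
Tool frame: the origin (TCP) lies on the centre line of the jaws, within the pads' length; the fingertips stand 19 mm ahead of it and the grasp point (between the pads) is the TCP; z points along the fingers, y is the line along which they close (so a half turn about z gives the same grasp; the last joint's range is limited). The gripper opens to 85 mm and grips with 20 to 120 N. Pads are 22 mm wide; open, the fingers measure 114 mm over their backs; the gripper's body (76 mm by 85 mm) begins 54 mm behind the grasp point. The pads swing forward as they close: fully open they stand 13 mm farther back than shut.
Start: joints at [-1.346, 0.313, 1.498, -0, 1.331, -0.223], TCP at [227.305, -473.248, 250.294] pointing down, gripper open.
Joint ranges: [-2.94, 2.94], [-0.97, 2.17], [0.19, 2.56], [-1.23, 4.37], [0.02, 3.11], [-2.88, 2.88]. Speed limits (rad/s): [2.39, 2.39, 3.01, 3.14, 3.14, 3.14].

INTERFACE

Orientations are given as a unit quaternion [w, x, y, z].
In Python, from rig import sense, capture, finish_job, regions_of, mark_of gives the robot as it stands.
- The arm moves only by the tool jog_arm, never from a script. Its argument "series" is text: rows parted by semicolons, each of 7 numbers parted by spaces: the shift along the tool's x, y, z in units of 0.4 m (1.0 is 0.4 m), then the turn, a rotation vector about the tool's x, y, z in units of pi/2 rad (1.0 is pi/2 rad), then the opening, from -1 (shut) to 1 (fully open). A call has 1 to 20 rows; each row is the pose to reach, as a shift and turn from the pose commanded when the call began, along the tool's axes at that moment; what a row does not reach only later rows make up. A row lasts 1/8 s, in which the tool goes at most 62.5 mm and 10.7 degrees, less where a joint would pass 70% of its speed; a pose out of reach is approached as far as the arm can. A call with a number of a shift or a turn outside -1 to 1 is refused whole. A call with a gripper value outside its range is refused whole. The fingers move at their own pace and stop on an object; "grip_force" is the grip in N (left out, the last holds). Time passes only in rows, so rows that repeat a pose let the fingers close. It gives the time, the measured TCP pose, the force, the opening and the grip force at its end, in the units of the state.
- sense(): the state, without advancing time (a new reading comes with each control period).
- capture(name): name is "side" or "top" or "wrist"; returns a dict with "img" (480x640x3 uint8, red, green, blue), "intrinsics" (3x3 intrinsics, pixels), "dist_coeffs" ([k1, k2, p1, p2, k3] as OpenCV has them; the pictures are not rectified), "R" (3x3) and "t" (3): a world point X has camera coordinates R X + t. Camera axes: x right, y down, z forward; pixel columns grow to the right and rows downward; lengths in mm; the calibration is good to about 2 mm. A picture is of the moment at which its call begins. There is no depth.
- finish_job(): hands the job in; it is judged then, once.
Trained networks look in a picture, given as the dict that the camera call returned (one of the last four; its "shot" number tells which), for a name from the list of things; names that differ only in an ending like _2 or _b are one class to them, and where a whole thing is asked for, a point or a joint stands for the part that bears it (a point fixed in the world has none). Each returns a list of dicts, best first, with "confidence" (0 to 1); they miss things now and then, are a little off and sometimes report something else, mostly with a low value. They report only what shows in the picture. A call takes as long as a camera call.
- regions_of(label, picture): "region" (480x640 bool, what is visible of it) and "point" ([row, column] in pixels, amid what is visible of it).
- mark_of(label, picture): "point" ([row, column] in pixels: a listed point, or the origin of a listed thing).
The state is a dict: "time_s": time; "joints": joint angles; "dq": joint speeds; "tau": joint torques, N m; "eef_pos": TCP position; "ee_rot": TCP orientation; "force": force on the tool from outside, world axes, zero at the start; "wrist_torque": the same for the moment, N m; "grip_width": opening from 0.0 (shut) to 1.0 (fully open); "grip_force": force on a finger pad.
Only numpy, scipy, OpenCV 4.12 (cv2) and the standard library are available. Lean on these libraries where they do the work, as an engineer would, in place of code of your own. Each camera call takes 0.05 s, during which the arm holds its last target. There are 200 camera calls.

TASK

Pack the wooden caddy for the morning's printing: stand the red, the yellow and the blue pigment tin each in the bay with the disc of its own colour, and lay the pear-wood printing block flat, blossom up, in its own bay in the near row. The green tin and the bare metal tin do not belong: leave them standing where they are. Keep every tin upright and set things down rather than dropping them.

Things in the scene. Friction and masses are not known exactly. Their poses are not given: they have to be found in the camera images.
- tin_red: screw-top tin canister, dull silver, with a red disc on its lid and a red band; upright cylinder 50 mm in diameter, 62 mm tall, about 0.22 kg, origin at the centre of its underside, z up
- tin_yellow: screw-top tin canister, dull silver, with a yellow disc on its lid and a yellow band; upright cylinder 50 mm in diameter, 62 mm tall, about 0.22 kg, origin at the centre of its underside, z up
- tin_blue: screw-top tin canister, dull silver, with a dark blue disc on its lid and a blue band; upright cylinder 50 mm in diameter, 62 mm tall, about 0.22 kg, origin at the centre of its underside, z up
- tin_green: screw-top tin canister, dull silver, with a green disc on its lid and a green band (not wanted: no bay has its colour); upright cylinder 50 mm in diameter, 62 mm tall, about 0.22 kg, origin at the centre of its underside, z up
- tin_plain: screw-top tin canister, dull silver, all bare metal, no colour (not wanted); upright cylinder 50 mm in diameter, 62 mm tall, about 0.22 kg, origin at the centre of its underside, z up
- block: pear-wood printing block, reddish brown with a black carved plum blossom on top: 52 mm along its x, 84 mm along its y, 32 mm thick, about 0.13 kg; origin at the centre of its underside, z up. To be laid in the caddy blossom up, its y along the caddy's y (either way round); gripped with the fingertips 14 mm above its underside they clear the caddy's walls
- caddy: pale-wood tray fixed to the table, 182 mm in x, 228 in y; floor 4 mm thick, all walls 12 mm high above the table; origin at the centre of its underside. Far (+x) row: three 68 mm square tin bays centred at x +51, y -74, 0, +74 mm. Near (-x) row: block bay 72 (x) by 104 mm (y), centred at x -49, y 0, between two pockets of cork stubs. A 30 mm rail parts the rows. Nothing else tall stands near.
- pad_red: flat red disc, 60 mm in diameter, 2 mm thick, fixed at the centre of one of the caddy's three tin bays: the red tin stands there. Origin at the centre of its underside, 4 mm above the table; a tin on it has its underside 6 mm above the table. The colours change bays from start to start
- pad_yellow: flat yellow disc, 60 mm in diameter, 2 mm thick, fixed at the centre of one of the caddy's three tin bays: the yellow tin stands there. Origin at the centre of its underside, 4 mm above the table; a tin on it has its underside 6 mm above the table. The colours change bays from start to start
- pad_blue: flat blue disc, 60 mm in diameter, 2 mm thick, fixed at the centre of one of the caddy's three tin bays: the blue tin stands there. Origin at the centre of its underside, 4 mm above the table; a tin on it has its underside 6 mm above the table. The colours change bays from start to start

How it is judged:
By the outcome, as a careful person would: the job done as asked, in the order asked, and still so for the second after the job is handed in, with the robot touching nothing.
It also fails if it takes over 96 s, if anything falls off the work surface, if the arm or the gripper's body presses on something with over 40 N, if the wrist force passes 120 N, or if a joint passes its speed limit or range.

## Working session

There is one attempt and no reset: what is moved stays moved. The work goes in short steps, Python scripts to look and compute and a tool call to move; the robot and the scene stay as the last step left them, time stands still between calls to the robot, and variables do not carry over. Pictures are saved under pics/ and viewed, at most 14 in all, crops included, and the job is handed in when it is done.

Besides the shell and the picture viewer there is one more tool, called after "Request:" as name(argument=value, ...), one argument or row to a line, values as JSON. jog_arm: Moves the arm, as the interface text tells. Shifts and turns lie within -1 to 1; 1 stands for 0.4 m of shift or pi/2 rad of turn. Its arguments: {"type":"object","properties":{"series":{"type":"string"},"grip_force":{"type":"number"}},"required":["series"]}

```bash
mkdir -p pics; ls; python3 - <<'E'
from rig import *
import cv2,numpy as np
s=sense();print({k:np.round(v,3).tolist() for k,v in s.items()})
a=[]
for n in("side","top"):
    c=capture(n);a.append(cv2.cvtColor(c["img"],cv2.COLOR_RGB2BGR))
    print(n,np.round(c["R"],3).tolist(),np.round(c["t"]).tolist(),np.round(c["intrinsics"]).tolist(),c["dist_coeffs"])
    for l in "tin_red tin_yellow tin_blue tin_green tin_plain block caddy pad_red pad_yellow pad_blue".split():
        print(l,[(np.round(m["point"]).tolist(),round(m["confidence"],2)) for m in mark_of(l,c)[:3]])
    cv2.imwrite(f"pics/{n}0.png",a[-1])
E
```

```text
pics
{'time_s': 0.0, 'joints': [-1.346, 0.313, 1.498, 0.0, 1.331, -0.223], 'dq': [0.002, 0.001, 0.001, -0.001, -0.0, 0.001], 'tau': [-0.001, -41.226, -25.974, -0.0, 0.004, -0.0], 'eef_pos': [227.252, -473.006, 249.746], 'ee_rot': [-0.001, 0.975, 0.222, 0.0], 'force': [-0.031, 0.465, 0.671], 'wrist_torque': [-0.008, 0.028, 0.043], 'grip_force': 0.0, 'grip_width': 1.002}
side [[-0.997, -0.071, -0.006], [-0.037, 0.591, -0.806], [0.061, -0.804, -0.592]] [542.0, 40.0, 1106.0] [[526.0, 0.0, 323.0], [0.0, 526.0, 236.0], [0.0, 0.0, 1.0]] [-0.14017496  0.          0.          0.          0.        ]
tin_red [([185.0, 370.0], 0.67), ([182.0, 307.0], 0.53)]
tin_yellow [([332.0, 370.0], 0.65)]
tin_blue [([160.0, 341.0], 0.78), ([182.0, 309.0], 0.52)]
tin_green [([412.0, 328.0], 0.59)]
tin_plain [([182.0, 311.0], 0.65)]
block [([339.0, 268.0], 0.92)]
caddy [([237.0, 334.0], 0.67)]
pad_red [([235.0, 317.0], 0.75)]
pad_yellow [([256.0, 308.0], 0.94)]
pad_blue [([232.0, 314.0], 0.31)]
top [[-0.008, -1.0, -0.007], [-0.982, 0.01, -0.187], [0.187, 0.005, -0.982]] [18.0, 526.0, 1417.0] [[613.0, 0.0, 308.0], [0.0, 613.0, 240.0], [0.0, 0.0, 1.0]] [-0.1154633  0.         0.         0.         0.       ]
tin_red [([277.0, 422.0], 0.78), ([228.0, 329.0], 0.41)]
tin_yellow [([275.0, 210.0], 0.69)]
tin_blue [([243.0, 474.0], 0.6), ([226.0, 327.0], 0.39)]
tin_green [([249.0, 146.0], 0.7)]
tin_plain [([216.0, 417.0], 0.9)]
block [([208.0, 201.0], 0.87)]
caddy [([250.0, 325.0], 0.95)]
pad_red [([228.0, 329.0], 0.66)]
pad_yellow [([229.0, 298.0], 0.76)]
pad_blue [([230.0, 359.0], 0.93)]
```

View pics/top0.png

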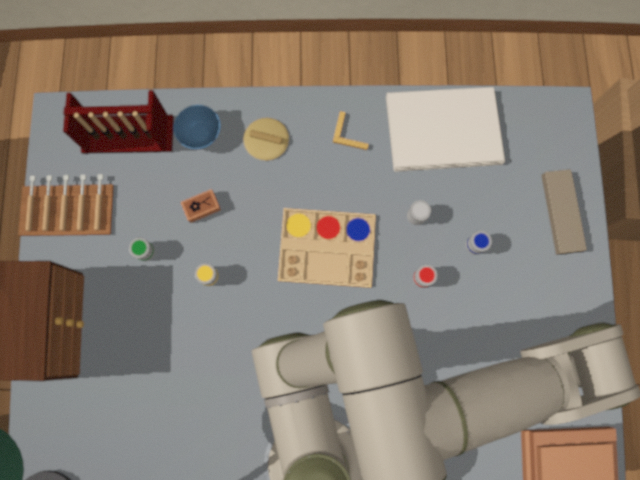

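View pics/side0.png

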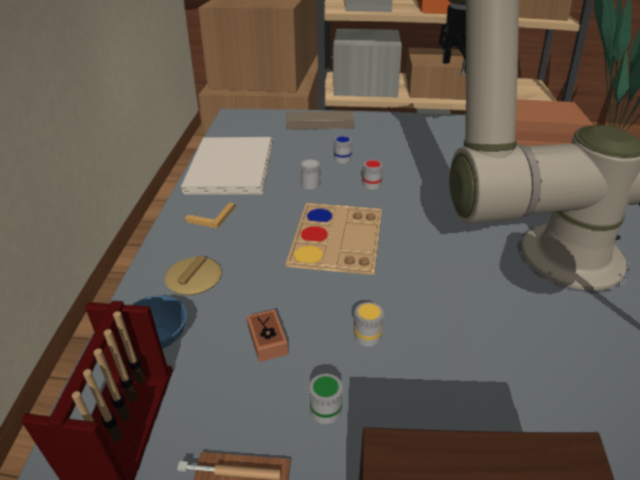

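The top view shows the yellow, red and blue pads at (298,226), (328,228) and (358,230). The tins are red (427,275), blue (481,241), yellow (205,273), green (139,247) and plain (420,211), and the block is at (201,206), turned. The side view agrees. Next I'll triangulate.

```bash
cat > h.py <<'E'
import numpy as np,cv2
from rig import *
def ray(c,uv):
    p=cv2.undistortPoints(np.float64(uv).reshape(-1,1,2),np.float64(c["intrinsics"]),np.float64(c["dist_coeffs"])).reshape(-1,2)
    R=np.array(c["R"]);t=np.array(c["t"]).ravel()
    d=np.c_[p,np.ones(len(p))]@R
    return -R.T@t,d/np.linalg.norm(d,axis=1)[:,None]
def atz(c,uv,z):
    o,d=ray(c,uv);return o+d*((z-o[2])/d[:,2])[:,None]
def tri(obs):   # [(cam,uv)] -> point, max miss
    A=0;b=0;L=[]
    for c,uv in obs:
        o,d=ray(c,uv);d=d[0];P=np.eye(3)-np.outer(d,d);A=A+P;b=b+P@o;L.append((o,P))
    x=np.linalg.solve(A,b);return x,max(np.linalg.norm(P@(x-o)) for o,P in L)
HUE={"red":[(0,6),(174,180)],"yellow":[(20,34)],"blue":[(110,130)],"green":[(50,80)]}
def blobs(c,col,amin=60):  # colour blobs: (u,v,area,w,h)
    h=cv2.cvtColor(c["img"],cv2.COLOR_RGB2HSV);m=np.zeros(h.shape[:2],np.uint8)
    for a,b in HUE[col]: m|=cv2.inRange(h,(a,150,60),(b,255,255))
    n,l,s,ce=cv2.connectedComponentsWithStats(m)
    return [(*np.round(ce[i],1),int(s[i,4]),int(s[i,2]),int(s[i,3])) for i in range(1,n) if s[i,4]>=amin]
E
python3 - <<'E'
from h import *
T=capture("top");S=capture("side")
for k in HUE:
    print(k,"top",blobs(T,k),"\n  side",blobs(S,k))
for n,c in(("top",T),("side",S)):
    for l in("block","tin_plain","caddy"):
        r=regions_of(l,c)[0];m=r["region"].astype(np.uint8);ct=max(cv2.findContours(m,0,2)[0],key=cv2.contourArea)
        print(n,l,round(r["confidence"],2),np.round(cv2.boxPoints(cv2.minAreaRect(ct))).tolist(),r["point"])
        if l!="tin_plain" and n=="top":
            print(np.round(atz(c,cv2.boxPoints(cv2.minAreaRect(ct)),32 if l=="block" else 12)).tolist())
def mk(l,c):return mark_of(l,c)[0]["point"][::-1]
for l in("tin_red","tin_yellow","tin_blue","tin_green","tin_plain","block","caddy","pad_red","pad_yellow","pad_blue"):
    x,e=tri([(T,mk(l,T)),(S,mk(l,S))]);print(l,x.round(1),round(e,1))
E
```

```text
red top [(np.float64(110.6), np.float64(111.0), 866, 90, 42), (np.float64(128.4), np.float64(138.4), 1490, 84, 36), (np.float64(327.9), np.float64(227.0), 415, 23, 23), (np.float64(426.5), np.float64(274.6), 155, 14, 14)] 
  side [(np.float64(372.6), np.float64(163.5), 69, 14, 6), (np.float64(314.0), np.float64(233.5), 325, 27, 16), (np.float64(77.1), np.float64(365.7), 2129, 101, 137), (np.float64(147.7), np.float64(356.0), 1609, 45, 154), (np.float64(111.2), np.float64(364.0), 253, 17, 38), (np.float64(81.7), np.float64(432.6), 627, 43, 37)]
yellow top [(np.float64(297.9), np.float64(224.9), 396, 23, 22), (np.float64(204.5), np.float64(273.0), 139, 14, 13)] 
  side [(np.float64(308.0), np.float64(254.1), 383, 28, 17), (np.float64(369.0), np.float64(311.3), 243, 21, 15)]
blue top [(np.float64(357.7), np.float64(229.2), 337, 21, 21), (np.float64(481.0), np.float64(240.3), 132, 13, 13)] 
  side [(np.float64(319.2), np.float64(215.0), 213, 23, 11)]
green top [(np.float64(138.5), np.float64(247.4), 116, 12, 12)] 
  side [(np.float64(325.3), np.float64(386.4), 332, 23, 18)]
top block 0.6
[... 255 characters left out ...]
[215.3, 419.9]
top caddy 0.9 [[277.0, 282.0], [282.0, 207.0], [375.0, 212.0], [371.0, 288.0]] [254.2, 323.1]
[[429.0, 89.0, 12.0], [617.0, 78.0, 12.0], [601.0, -154.0, 12.0], [414.0, -138.0, 12.0]]
side block 0.84 [[244.0, 317.0], [275.0, 307.0], [290.0, 352.0], [260.0, 362.0]] [334.0, 268.0]
side tin_plain 0.56 [[286.0, 267.0], [293.0, 199.0], [382.0, 209.0], [375.0, 276.0]] [240.9, 342.8]
side caddy 0.7 [[286.0, 266.0], [292.0, 200.0], [382.0, 208.0], [376.0, 274.0]] [242.2, 342.9]
tin_red [ 438.  -262.1    2.7] 2.9
tin_yellow [446.6 250.9  -2. ] 1.5Traceback (most recent call last):
  File "<stdin>", line 13, in <module>
  File "<stdin>", line 11, in mk
IndexError: list index out of range
```

```bash
python3 - <<'E'
from h import *
T=capture("top");S=capture("side")
P={"red":((426.5,274.6),(372.6,163.8)),"yel":((204.5,273),(369,311.3)),"green":((138.5,247.4),(325.3,386.4)),"blue":((481,240.3),(343,141)),
"padR":((327.9,227),(314,233.5)),"padY":((297.9,224.9),(308,254.1)),"padB":((357.7,229.2),(319.2,215)),
"block":((202,205.5),(268,331))}
for k,(a,b) in P.items():
    x,e=tri([(T,a),(S,b)]);z=6 if k[:3]=="pad" else 32 if k=="block" else 62
    print(k,x.round(1),round(e,1),"top@z",atz(T,[a],z)[0].round(1),"side@z",atz(S,[b],z)[0].round(1))
E
```

```text
red [ 437.9 -266.3   57.8] 0.1 top@z [ 437.2 -265.5   62. ] side@z [ 438.2 -258.7   62. ]
yel [446.6 257.9  58.8] 0.2 top@z [446.  257.4  62. ] side@z [446.9 261.1  62. ]
green [509.9 419.2  58.2] 0.4 top@z [508.8 418.1  62. ] side@z [510.1 421.9  62. ]
blue [ 518.7 -403.2   51.9] 1.2 top@z [ 518.1 -400.5   62. ] side@z [ 516.8 -381.9   62. ]
padR [566.5 -36.7   3. ] 0.1 top@z [565.7 -36.6   6. ] side@z [566.1 -32.6   6. ]
padY [572.7  37.7   3. ] 0.2 top@z [571.8  37.6   6. ] side@z [572.5  41.4   6. ]
padB [ 560.4 -110.4    3. ] 0.3 top@z [ 559.5 -110.2    6. ] side@z [ 560.3 -106.1    6. ]
block [620.8 275.4  17.1] 0.4 top@z [617.4 272.7  32. ] side@z [617.1 289.4  32. ]
```

```bash
cat >> h.py <<'E'
from scipy.spatial.transform import Rotation as Ro
def plan(*tg):  # each (x,y,z,yaw of tool x), tool pointing down
    s=sense();q=s["ee_rot"];R0=Ro.from_quat([*q[1:],q[0]]);p0=np.array(s["eef_pos"])
    print("t",round(s["time_s"],2),"at",p0.round(1),"yaw",round(float(np.arctan2(*R0.as_matrix()[[1,0],0])),3),"w",round(s["grip_width"]*85,1),"F",np.round(s["force"],1))
    for x,y,z,a in tg:
        R1=Ro.from_euler("z",a)*Ro.from_euler("x",np.pi)
        print(((R0.inv().apply(np.array([x,y,z])-p0))/400).round(3),((R0.inv()*R1).as_rotvec()/(np.pi/2)).round(3))
CY=1.489
E
python3 -c "
from h import *
plan((437,-262,250,CY))"
```

```text
t 1.85 at [ 227.3 -473.2  250.3] yaw 0.448 w 84.8 F [0.1 0.7 0.1]
[ 0.701 -0.249  0.001] [-0.    -0.    -0.663]
```

Request:
jog_arm(
  series="0.701 -0.249 0 0 0 -0.663 1;0.701 -0.249 0 0 0 -0.663 1;0.701 -0.249 0 0 0 -0.663 1;0.701 -0.249 0 0 0 -0.663 1;0.701 -0.249 0 0 0 -0.663 1;0.701 -0.249 0 0 0 -0.663 1;0.701 -0.249 0 0 0 -0.663 1;0.701 -0.249 0 0 0 -0.663 1;0.701 -0.249 0 0 0 -0.663 1",
  grip_force=40,
)

```text
time_s: 2.98
eef_pos: [436.6, -262.5, 250.3]
ee_rot: [-0.0, 0.736, 0.677, 0.0]
force: [0.1, 0.2, 0.1]
grip_width: 0.998
grip_force: 0.0
```

```bash
python3 - <<'E'
from h import *
W=capture("wrist");cv2.imwrite("pics/w1.png",cv2.cvtColor(W["img"],cv2.COLOR_RGB2BGR))
for k in HUE:
    for b in blobs(W,k,200): print(k,b,atz(W,[b[:2]],62)[0].round(1),atz(W,[b[:2]],6)[0].round(1))
plan((437,-266,130,CY))
E
```

```text
red (np.float64(321.7), np.float64(217.6), 1161, 39, 38) [ 439.7 -264.6   62. ] [ 438.7 -280.2    6. ]
blue (np.float64(436.2), np.float64(34.2), 3378, 62, 70) [ 544.8 -118.7   62. ] [ 562.7 -108.2    6. ]
blue (np.float64(403.6), np.float64(331.9), 633, 27, 29) [ 518.  -400.6   62. ] [ 531.  -440.4    6. ]
t 3.02 at [ 436.7 -262.4  250.3] yaw 1.487 w 84.9 F [ 0.2  0.  -0.5]
[-0.009  0.002  0.301] [ 0.     0.    -0.001]
```

View pics/w1.png

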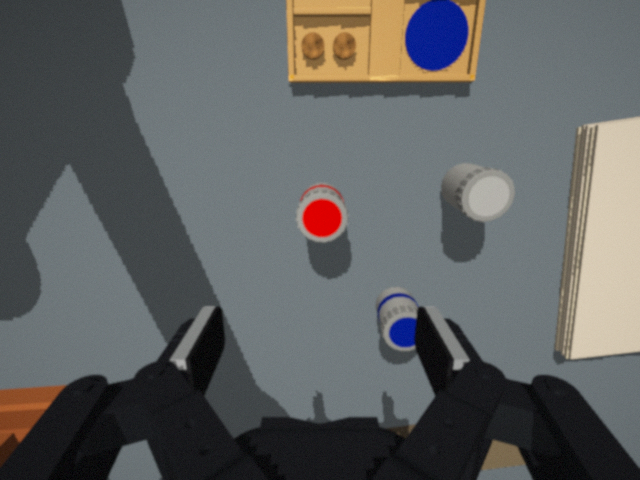

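The wrist view puts the red lid at (322,218), i.e. (439.7,-264.6). The blue lid is at (404,332) and the blue pad at (437,34). All three agree with the top view, so I'll grasp red.

Request:
jog_arm(
  series="-0.006 0.005 0.13 0 0 0 1;-0.006 0.005 0.26 0 0 0 1;-0.006 0.005 0.36 0 0 0 1;-0.006 0.005 0.44 0 0 0 1;-0.006 0.005 0.49 0 0 0 1;-0.006 0.005 0.515 0 0 0 1;-0.006 0.005 0.515 0 0 0 1;-0.006 0.005 0.515 0 0 0 -1;-0.006 0.005 0.515 0 0 0 -1;-0.006 0.005 0.515 0 0 0 -1;-0.006 0.005 0.515 0 0 0 -1;-0.006 0.005 0.515 0 0 0 -1;-0.006 0.005 0.515 0 0 0 -1;-0.006 0.005 0.515 0 0 0 -1;-0.006 0.005 0.515 0 0 0 -1",
  grip_force=40,
)

```text
time_s: 4.9
eef_pos: [439.0, -264.9, 45.2]
ee_rot: [0.001, 0.735, 0.678, -0.0]
force: [-1.5, 0.5, 4.9]
grip_width: 0.576
grip_force: 41.2
```

```bash
python3 -c "
from h import *
plan((438.5,-265,110,CY),(520,-120,150,CY),(566,-36.6,150,CY))"
```

```text
t 4.9 at [ 439.  -264.9   45.2] yaw 1.489 w 48.9 F [-1.5  0.5  4.9]
[-0.001 -0.001 -0.162] [0.001 0.001 0.   ]
[ 0.377  0.173 -0.262] [0.001 0.001 0.   ]
[ 0.594  0.27  -0.262] [0.001 0.001 0.   ]
```

Request:
jog_arm(
  series="0 0 -0.08 0 0 0 -1;0 0 -0.18 0 0 0 -1;0.1 0.05 -0.262 0 0 0 -1;0.22 0.1 -0.262 0 0 0 -1;0.34 0.155 -0.262 0 0 0 -1;0.46 0.21 -0.262 0 0 0 -1;0.55 0.25 -0.262 0 0 0 -1;0.594 0.27 -0.262 0 0 0 -1;0.594 0.27 -0.262 0 0 0 -1;0.594 0.27 -0.262 0 0 0 -1",
)

```text
time_s: 6.15
eef_pos: [565.4, -37.6, 149.1]
ee_rot: [-0.0, 0.736, 0.677, -0.0]
force: [-0.6, -0.3, -2.1]
grip_width: 0.574
grip_force: 42.1
```

```bash
python3 - <<'E'
from h import *
W=capture("wrist");cv2.imwrite("pics/w2.png",cv2.cvtColor(W["img"],cv2.COLOR_RGB2BGR))
for k in HUE:
    for b in blobs(W,k,200): print(k,b,atz(W,[b[:2]],62)[0].round(1),atz(W,[b[:2]],6)[0].round(1))
plan((566,-36.6,52,CY))
E
```

```text
red (np.float64(321.9), np.float64(222.3), 3307, 72, 60) [569.8 -14.7  62. ] [568.9 -31.2   6. ]
red (np.float64(319.6), np.float64(266.5), 609, 96, 37) [565.7 -46.1  62. ] [563.7 -70.8   6. ]
red (np.float64(319.2), np.float64(355.8), 6468, 99, 83) [ 559.4 -119.6   62. ] [ 555.6 -163.7    6. ]
yellow (np.float64(606.1), np.float64(30.8), 4104, 74, 72) [733.6  81.2  62. ] [775.7  90.    6. ]
yellow (np.float64(321.8), np.float64(133.0), 5399, 81, 85) [574.3  41.   62. ] [574.5  39.2   6. ]
t 6.2 at [565.4 -37.7 149.1] yaw 1.488 w 49.1 F [ 0.2 -0.  -2.2]
[0.003 0.001 0.243] [-0.     0.    -0.001]
```

View pics/w2.png

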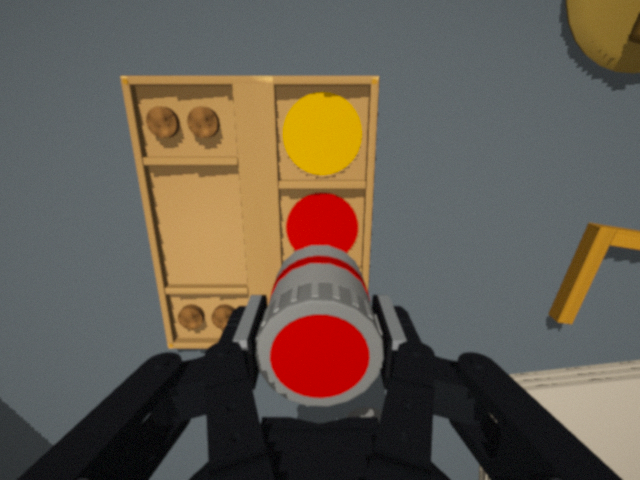

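The held tin sits level. The yellow pad is at (322,133) and the red pad shows behind the tin. I'll use the held lid at (319,356) to check the wrist camera's bias.

```bash
python3 - <<'E'
from h import *
W=capture("wrist");T=capture("top")
print(atz(W,[(319.2,355.8)],166)[0].round(1))
print([ (b,atz(T,[b[:2]],166)[0].round(1)) for b in blobs(T,"red")])
plan((567,-36,51.5,CY))
E
```

```text
[566.2 -37.8 166. ]
[((np.float64(110.5), np.float64(111.2), 897, 91, 43), array([814.1, 471.3, 166. ])), ((np.float64(127.8), np.float64(138.5), 1558, 91, 36), array([745.4, 425.7, 166. ]))]
t 6.3 at [565.5 -37.6 149.2] yaw 1.488 w 48.7 F [ 0.6  0.  -2.4]
[0.004 0.004 0.244] [-0.     0.    -0.001]
```

Request:
jog_arm(
  series="0.006 0.004 0.08 0 0 0 -1;0.006 0.004 0.15 0 0 0 -1;0.006 0.004 0.2 0 0 0 -1;0.006 0.004 0.23 0 0 0 -1;0.006 0.004 0.24 0 0 0 -1;0.006 0.004 0.244 0 0 0 -1;0.006 0.004 0.246 0 0 0 -1;0.006 0.004 0.246 0 0 0 -1",
)

```text
time_s: 7.3
eef_pos: [567.8, -34.4, 51.2]
ee_rot: [0.0, 0.735, 0.678, 0.0]
force: [0.1, 0.7, 0.2]
grip_width: 0.573
grip_force: 42.4
```

Request:
jog_arm(
  series="0 0 0.001 0 0 0 -0.2;0 0 0.001 0 0 0 0.4;0 0 0.001 0 0 0 1;0 0 0.001 0 0 0 1;0 0 -0.05 0 0 0 1;0 0 -0.16 0 0 0 1;0 0 -0.28 0 0 0 1;0.12 -0.06 -0.37 0 0 0 1;0.25 -0.13 -0.37 0 0 0 1;0.39 -0.2 -0.37 0 0 0 1;0.53 -0.27 -0.37 0 0 0 1;0.65 -0.335 -0.37 0 0 0 1;0.703 -0.362 -0.37 0 0 0 1;0.703 -0.362 -0.37 0 0 0 1;0.703 -0.362 -0.37 0 0 0 1",
)

```text
time_s: 9.18
eef_pos: [446.5, 257.1, 198.6]
ee_rot: [0.0, 0.736, 0.678, -0.0]
force: [-0.8, 0.7, 0.7]
grip_width: 0.998
grip_force: 0.0
```

```bash
python3 - <<'E'
from h import *
W=capture("wrist");cv2.imwrite("pics/w3.png",cv2.cvtColor(W["img"],cv2.COLOR_RGB2BGR))
T=capture("top")
for n,c in(("W",W),("T",T)):
  for k in HUE:
    for b in blobs(c,k,100): print(n,k,b,atz(c,[b[:2]],62)[0].round(1),atz(c,[b[:2]],68)[0].round(1))
plan((447,258,45,CY))
E
```

```text
W yellow (np.float64(320.8), np.float64(230.5), 1640, 47, 44) [448.7 258.5  62. ] [448.8 260.4  68. ]
W yellow (np.float64(624.5), np.float64(318.2), 2190, 37, 83) [712.4 154.3  62. ] [706.5 158.6  68. ]
W yellow (np.float64(425.4), np.float64(389.6), 415, 19, 33) [537.   88.2  62. ] [535.1  94.   68. ]
W green (np.float64(396.4), np.float64(8.3), 817, 53, 21) [511.2 408.7  62. ] [509.9 407.1  68. ]
T red (np.float64(110.2), np.float64(111.0), 882, 90, 41) [858.8 508.6  62. ] [856.3 506.5  68. ]
T red (np.float64(128.3), np.float64(138.5), 1510, 85, 36) [784.2 457.4  62. ] [781.9 455.5  68. ]
T red (np.float64(327.9), np.float64(221.3), 149, 14, 14) [567.8 -35.2  62. ] [566.4 -35.   68. ]
T yellow (np.float64(298.0), np.float64(224.9), 393, 23, 22) [559.7  36.2  62. ] [558.4  36.1  68. ]
T blue (np.float64(357.8), np.float64(229.2), 334, 21, 21) [ 547.8 -106.    62. ] [ 546.6 -105.6   68. ]
T blue (np.float64(481.0), np.float64(240.5), 129, 13, 12) [ 517.6 -400.5   62. ] [ 516.5 -398.8   68. ]
t 9.28 at [446.6 256.8 198.6] yaw 1.488 w 85.0 F [ 0.6  0.3 -0.3]
[0.003 0.001 0.384] [-0.     0.    -0.001]
```

View pics/w3.png

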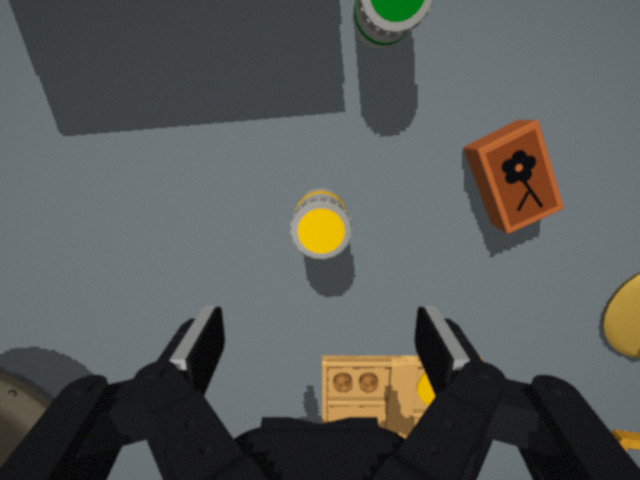

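Red stands about 1.7 mm off its pad's centre, which is fine. The yellow lid is at (321,231), i.e. (448,258). The block shows blossom-up around (515,175). Next I'll grasp yellow.

Request:
jog_arm(
  series="0.003 0.002 0.13 0 0 0 1;0.003 0.002 0.25 0 0 0 1;0.003 0.002 0.33 0 0 0 1;0.003 0.002 0.37 0 0 0 1;0.003 0.002 0.384 0 0 0 1;0.003 0.002 0.384 0 0 0 1;0.003 0.002 0.384 0 0 0 -1;0.003 0.002 0.384 0 0 0 -1;0.003 0.002 0.384 0 0 0 -1;0.003 0.002 0.384 0 0 0 -1;0.003 0.002 0.384 0 0 0 -1;0.003 0.002 0.384 0 0 0 -1;0.003 0.002 0.384 0 0 0 -1;0.003 0.002 0.384 0 0 0 -1",
)

```text
time_s: 11.02
eef_pos: [447.4, 259.0, 46.0]
ee_rot: [0.0, 0.735, 0.678, 0.001]
force: [-0.4, -0.7, 4.8]
grip_width: 0.575
grip_force: 40.9
```

```bash
python3 -c "
from h import *
plan((447.5,258,150,CY),(573,38.8,150,CY))"
```

```text
t 11.03 at [447.4 259.   46. ] yaw 1.489 w 48.9 F [-0.4 -0.7  4.8]
[-0.002  0.001 -0.26 ] [ 0.001 -0.     0.   ]
[-0.523  0.358 -0.26 ] [ 0.001 -0.     0.   ]
```

Request:
jog_arm(
  series="0 0 -0.08 0 0 0 -1;0 0 -0.18 0 0 0 -1;-0.1 0.07 -0.26 0 0 0 -1;-0.22 0.15 -0.26 0 0 0 -1;-0.33 0.225 -0.26 0 0 0 -1;-0.44 0.3 -0.26 0 0 0 -1;-0.5 0.343 -0.26 0 0 0 -1;-0.523 0.358 -0.26 0 0 0 -1;-0.523 0.358 -0.24 0 0 0 -1;-0.523 0.358 -0.17 0 0 0 -1;-0.523 0.358 -0.1 0 0 0 -1;-0.523 0.358 -0.05 0 0 0 -1;-0.523 0.358 -0.025 0 0 0 -1;-0.523 0.358 -0.018 0 0 0 -1;-0.523 0.358 -0.018 0 0 0 -1;-0.523 0.358 -0.018 0 0 0 -1",
)

```text
time_s: 13.02
eef_pos: [573.0, 38.7, 52.9]
ee_rot: [0.001, 0.735, 0.678, 0.0]
force: [0.4, 0.6, -2.8]
grip_width: 0.568
grip_force: 43.1
```

Request:
jog_arm(
  series="0 0 0.002 0 0 0 -1;0 0 0.003 0 0 0 -1;0 0 0.003 0 0 0 -0.2;0 0 0.003 0 0 0 0.4;0 0 0.003 0 0 0 1;0 0 0.003 0 0 0 1;0 0 -0.05 0 0 0 1;0 0 -0.16 0 0 0 1;0 0 -0.28 0 0 0 1;-0.13 0 -0.38 0 0 0 1;-0.27 -0.01 -0.38 0 0 0 1;-0.41 -0.02 -0.38 0 0 0 1;-0.55 -0.03 -0.38 0 0 0 1;-0.69 -0.04 -0.38 0 0 0 1;-0.83 -0.047 -0.38 0 0 0 1;-0.97 -0.047 -0.38 0 0 0 1;-1 -0.047 -0.38 0 0 0 1;-1 -0.047 -0.38 0 0 0 1",
)

```text
time_s: 15.28
eef_pos: [521.2, -358.5, 203.9]
ee_rot: [-0.0, 0.736, 0.677, 0.0]
force: [-0.8, 1.0, 0.5]
grip_width: 1.001
grip_force: 0.0
```

```bash
python3 - <<'E'
from h import *
W=capture("wrist");cv2.imwrite("pics/w4.png",cv2.cvtColor(W["img"],cv2.COLOR_RGB2BGR))
T=capture("top")
for n,c in(("W",W),("T",T)):
  for k in HUE:
    for b in blobs(c,k,100): print(n,k,b,atz(c,[b[:2]],62)[0].round(1),atz(c,[b[:2]],68)[0].round(1))
plan((518,-400.5,150,CY),(518,-400.5,45,CY))
E
```

```text
W blue (np.float64(321.2), np.float64(276.1), 1277, 42, 39) [ 520.3 -400.2   62. ] [ 520.5 -397.4   68. ]
T red (np.float64(110.8), np.float64(110.9), 871, 90, 42) [859.  507.1  62. ] [856.5 505.   68. ]
T red (np.float64(128.3), np.float64(138.7), 1483, 83, 36) [783.6 457.4  62. ] [781.4 455.5  68. ]
T red (np.float64(327.9), np.float64(221.4), 151, 14, 14) [567.5 -35.2  62. ] [566.2 -35.   68. ]
T yellow (np.float64(297.6), np.float64(219.7), 138, 14, 13) [572.4  37.1  62. ] [571.   36.9  68. ]
T blue (np.float64(357.8), np.float64(229.2), 334, 21, 21) [ 547.8 -106.    62. ] [ 546.6 -105.6   68. ]
T green (np.float64(138.5), np.float64(247.4), 118, 12, 12) [508.8 418.1  62. ] [507.7 416.4  68. ]
t 15.38 at [ 521.8 -357.1  204.3] yaw 1.491 w 85.2 F [ 0.2  0.4 -0.5]
[-0.109 -0.001  0.136] [-0.    -0.     0.001]
[-0.109 -0.001  0.398] [-0.    -0.     0.001]
```

View pics/w4.png

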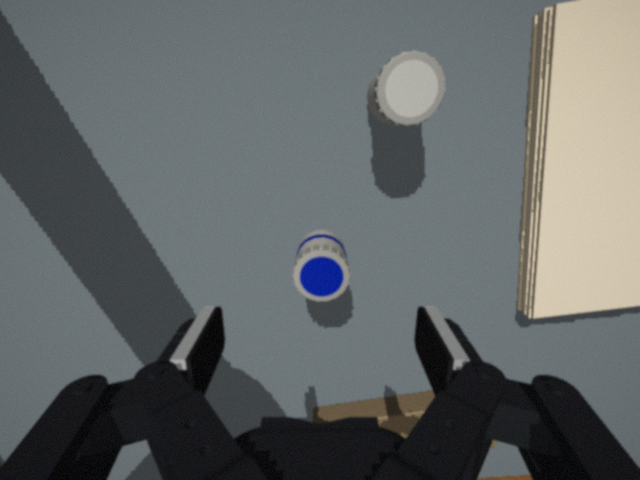

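The blue lid is at (321,276), i.e. (519,-400.5). The plain tin at (412,88) is well clear. Yellow is centred on its pad.

Request:
jog_arm(
  series="-0.105 0.003 0.08 0 0 0 1;-0.105 0.003 0.16 0 0 0 1;-0.105 0.003 0.27 0 0 0 1;-0.105 0.003 0.35 0 0 0 1;-0.105 0.003 0.385 0 0 0 1;-0.105 0.003 0.397 0 0 0 1;-0.105 0.003 0.397 0 0 0 1;-0.105 0.003 0.397 0 0 0 -1;-0.105 0.003 0.397 0 0 0 -1;-0.105 0.003 0.397 0 0 0 -1;-0.105 0.003 0.397 0 0 0 -1;-0.105 0.003 0.397 0 0 0 -1;-0.105 0.003 0.397 0 0 0 -1;-0.105 0.003 0.397 0 0 0 -1;-0.105 0.003 0.397 0 0 0 -1",
)

```text
time_s: 17.25
eef_pos: [519.5, -400.7, 46.4]
ee_rot: [0.001, 0.735, 0.678, 0.0]
force: [-0.0, -0.5, 4.8]
grip_width: 0.577
grip_force: 41.8
```

```bash
python3 -c "
from h import *
plan((519,-400,150,CY),(561,-109.3,150,CY))"
```

```text
t 17.25 at [ 519.5 -400.7   46.4] yaw 1.489 w 49.0 F [-0.  -0.5  4.8]
[ 0.001 -0.001 -0.259] [0.001 0.001 0.   ]
[ 0.734  0.044 -0.26 ] [0.001 0.001 0.   ]
```

Request:
jog_arm(
  series="0 0 -0.08 0 0 0 -1;0 0 -0.18 0 0 0 -1;0.1 0.006 -0.26 0 0 0 -1;0.22 0.013 -0.26 0 0 0 -1;0.35 0.02 -0.26 0 0 0 -1;0.48 0.028 -0.26 0 0 0 -1;0.6 0.036 -0.26 0 0 0 -1;0.7 0.042 -0.26 0 0 0 -1;0.734 0.044 -0.26 0 0 0 -1;0.734 0.044 -0.25 0 0 0 -1;0.734 0.044 -0.18 0 0 0 -1;0.734 0.044 -0.1 0 0 0 -1;0.734 0.044 -0.05 0 0 0 -1;0.734 0.044 -0.025 0 0 0 -1;0.734 0.044 -0.017 0 0 0 -1;0.734 0.044 -0.016 0 0 0 -1;0.734 0.044 -0.015 0 0 0 -1;0.734 0.044 -0.015 0 0 0 -1",
)

```text
time_s: 19.5
eef_pos: [561.0, -109.7, 52.4]
ee_rot: [0.001, 0.735, 0.678, 0.0]
force: [-1.7, -1.8, 5.6]
grip_width: 0.572
grip_force: 42.8
```

Request:
jog_arm(
  series="0 0 0 0 0 0 -0.2;0 0 0 0 0 0 0.4;0 0 0 0 0 0 1;0 0 0 0 0 0 1;0 0 -0.05 0 0 0 1;0 0 -0.16 0 0 0 1;0 0 -0.28 0 0 0 1;0.13 0.01 -0.37 0 0 0 1;0.27 0.02 -0.37 0 0 0 1;0.41 0.03 -0.37 0 0 0 1;0.55 0.04 -0.37 0 0 -0.1 1;0.69 0.05 -0.37 0 0 -0.2 1;0.83 0.06 -0.37 0 0 -0.287 1;0.94 0.061 -0.37 0 0 -0.287 1;0.968 0.061 -0.37 0 0 -0.287 1;0.968 0.061 -0.37 0 0 -0.287 1;0.968 0.061 -0.37 0 0 -0.287 1",
)

```text
time_s: 21.62
eef_pos: [616.7, 273.3, 199.6]
ee_rot: [0.0, 0.566, 0.824, -0.0]
force: [0.3, -0.1, 0.3]
grip_width: 0.995
grip_force: 0.0
```

```bash
python3 - <<'E'
from h import *
W=capture("wrist");cv2.imwrite("pics/w5.png",cv2.cvtColor(W["img"],cv2.COLOR_RGB2BGR))
T=capture("top");cv2.imwrite("pics/t5.png",cv2.resize(cv2.cvtColor(T["img"],cv2.COLOR_RGB2BGR)[190:310,250:410],None,fx=4,fy=4))
for k in HUE:
    for b in blobs(T,k,100): print(k,b,atz(T,[b[:2]],68)[0].round(1))
for z in(32,):
  h=cv2.cvtColor(W["img"],cv2.COLOR_RGB2HSV)
  r=regions_of("block",W)[0];print(r["confidence"],r["point"])
  m=cv2.findContours(r["region"].astype(np.uint8),0,1)[0];ct=max(m,key=cv2.contourArea)
  print(cv2.approxPolyDP(ct,6,True).reshape(-1,2).tolist())
plan((617.5,274,33,1.94))
E
```

```text
red (np.float64(110.6), np.float64(111.0), 892, 91, 43) [856.2 505.5  68. ]
red (np.float64(105.0), np.float64(140.2), 602, 34, 34) [778.9 514.6  68. ]
red (np.float64(327.9), np.float64(221.3), 149, 14, 14) [566.4 -35.   68. ]
yellow (np.float64(297.4), np.float64(219.5), 144, 14, 14) [571.5  37.4  68. ]
blue (np.float64(359.5), np.float64(223.9), 136, 14, 13) [ 559.4 -109.9   68. ]
green (np.float64(138.4), np.float64(247.4), 113, 12, 12) [507.7 416.6  68. ]
0.91 [208.5, 326.7]
[[354, 164], [299, 168], [303, 260], [357, 257]]
t 21.77 at [616.7 273.6 199.7] yaw 1.939 w 85.1 F [0.2 0.7 0.7]
[0.    0.002 0.417] [ 0.     0.    -0.001]
```

View pics/w5.png

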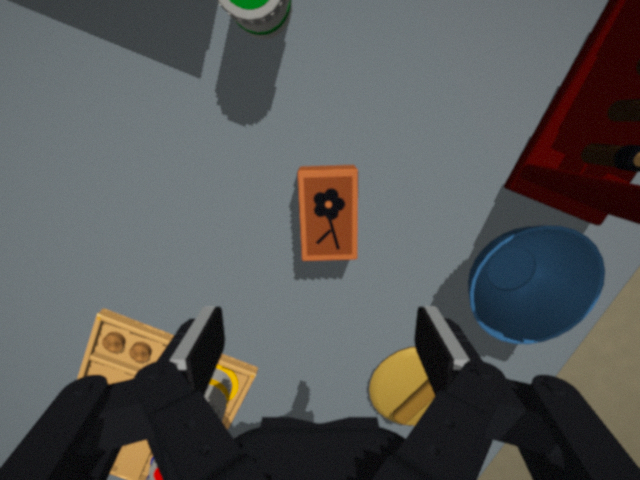

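View pics/t5.png

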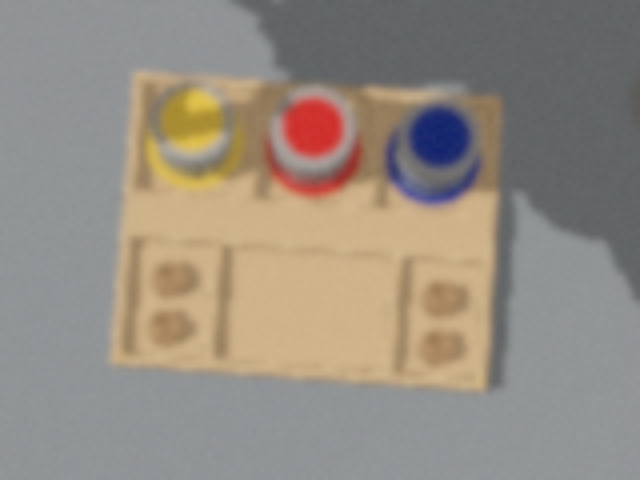

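All three coloured tins stand on their own discs. The wrist view shows the block's top face with corners near (300,171), (355,169), (357,257) and (303,260).

```bash
python3 - <<'E'
from h import *
W=capture("wrist");R=np.array(W["R"]);print("cam",(-R.T@np.array(W["t"]).ravel()).round(0))
c=atz(W,[(300,171),(355,169),(357,257.5),(303,260)],32);print(c.round(1).tolist(),c.mean(0).round(1))
for i,j in((3,0),(2,1),(0,1),(3,2)):
    d=c[j]-c[i];print(np.linalg.norm(d).round(1),np.arctan2(d[1],d[0]).round(3))
# height check: block's near edge corners from top view and wrist
T=capture("top")
for l in("block",):
    a=mark_of(l,T)[0]["point"][::-1];b=mark_of(l,W)[0]["point"][::-1];x,e=tri([(T,a),(W,b)]);print("origin",x.round(1),e.round(1))
E
```

```text
cam [587. 354. 325.]
[[586.2, 310.0, 32.0], [629.6, 328.5, 32.0], [663.5, 253.7, 32.0], [617.1, 233.2, 32.0]] [624.1 281.4  32. ]
82.8 1.954
82.1 1.996
47.2 0.404
50.7 0.418
origin [615.2 287.6  16.1] 6.5
```

The block estimates disagree by several mm, so I'll look closer at its corners.

```bash
python3 - <<'E'
from h import *
o=[]
for n,(r,c),k in(("wrist",(150,285),3),("side",(302,240),6),("top",(178,172),6)):
    I=cv2.cvtColor(capture(n)["img"],cv2.COLOR_RGB2BGR);w=390//k
    o.append(cv2.resize(I[r:r+w*1,c:c+260//k],(260,390),interpolation=cv2.INTER_CUBIC))
cv2.imwrite("pics/b.png",np.hstack(o))
E
```

```text
(no output)
```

View pics/b.png

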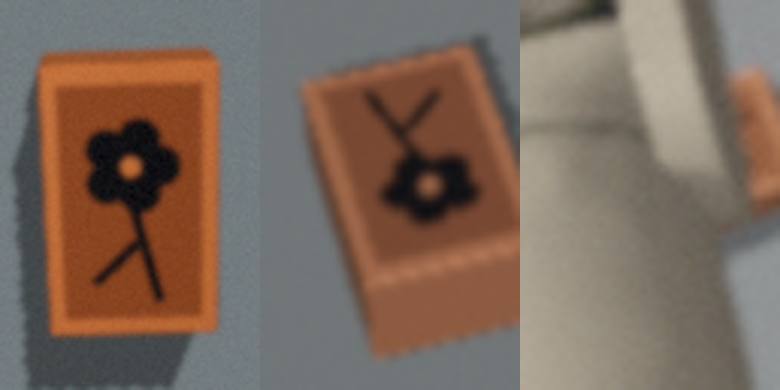

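Side view: the block's visible top corners are at (246.6,316.2), (275.5,309.5) and (257.4,349.5). In the wrist view the corners are (298,171), (357,168), (357,259) and (302,261).

```bash
python3 - <<'E'
from h import *
W=capture("wrist");S=capture("side")
for n,w,s in(("TR",(357.1,168.3),(257.4,349.5)),("BR",(356.8,259.3),(246.6,316.2)),("BL",(302.2,261),(275.5,309.5)),("flower",(328,205.3),(268.1,332.8))):
    x,e=tri([(W,w),(S,s)]);print(n,x.round(1),e.round(1),"W",atz(W,[w],32)[0].round(1),"S",atz(S,[s],32)[0].round(1))
c=atz(W,[(298.2,170.7),(357.1,168.3),(356.8,259.3),(302.2,261)],32);print(c.mean(0).round(1))
for i,j in((3,0),(2,1),(0,1),(3,2)):
    d=c[j]-c[i];print(np.linalg.norm(d).round(1),np.arctan2(d[1],d[0]).round(3))
I=cv2.cvtColor(cv2.imread("pics/top0.png"),cv2.COLOR_BGR2RGB);T=dict(S);T.update({k:v for k,v in capture("top").items() if k!="img"})
h=cv2.cvtColor(I,cv2.COLOR_RGB2GRAY)[195:218,185:212];m=h<45;ys,xs=np.nonzero(m)
print(xs.mean()+185,ys.mean()+195,m.sum())
cv2.imwrite("pics/b2.png",cv2.resize(cv2.imread("pics/top0.png")[180:230,172:232],None,fx=10,fy=10,interpolation=cv2.INTER_CUBIC))
E
```

```text
TR [629.8 330.6  30.3] 1.1 W [630.7 330.8  32. ] S [628.3 332.   32. ]
BR [663.4 251.5  26.8] 1.6 W [663.7 253.2  32. ] S [660.3 256.9  32. ]
BL [615.2 229.8  25. ] 2.1 W [616.5 233.   32. ] S [611.7 236.6  32. ]
flower [618.4 290.8  28.9] 1.4 W [619.4 291.7  32. ] S [616.3 293.6  32. ]
[623.8 281.9  32. ]
84.1 1.964
84.4 1.973
50.5 0.409
51.3 0.403
194.5 206.36363636363637 22
```

View pics/b2.png

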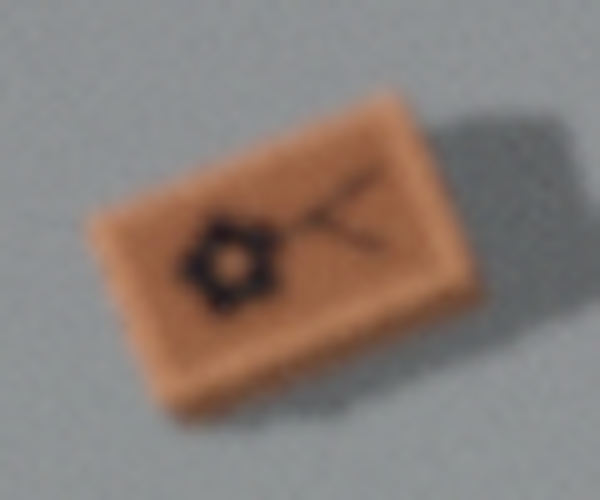

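The top view puts the block's centre at about (620.5,277) and the wrist and side views at about (623,282), with the top face at z≈29. I'll use (622,280) and a yaw of 0.40.

Request:
jog_arm(
  series="0.01 0.018 0.13 0 0 -0.019 1;0.01 0.018 0.25 0 0 -0.019 1;0.01 0.018 0.34 0 0 -0.019 1;0.01 0.018 0.39 0 0 -0.019 1;0.01 0.018 0.412 0 0 -0.019 1;0.01 0.018 0.418 0 0 -0.019 1;0.01 0.018 0.418 0 0 -0.019 1;0.01 0.018 0.418 0 0 -0.019 -1;0.01 0.018 0.418 0 0 -0.019 -1;0.01 0.018 0.418 0 0 -0.019 -1;0.01 0.018 0.418 0 0 -0.019 -1;0.01 0.018 0.418 0 0 -0.019 -1;0.01 0.018 0.418 0 0 -0.019 -1;0.01 0.018 0.418 0 0 -0.019 -1;0.01 0.018 0.418 0 0 -0.019 -1",
)

```text
time_s: 24.15
eef_pos: [622.1, 281.2, 33.1]
ee_rot: [0.0, 0.553, 0.833, 0.0]
force: [-0.1, -0.2, 5.6]
grip_width: 0.596
grip_force: 43.4
```

```bash
python3 -c "
from h import *
plan((622,280,140,1.97),(467.5,-27.5,140,CY))"
```

```text
t 24.15 at [622.1 281.2  33.1] yaw 1.97 w 50.7 F [-0.1 -0.2  5.6]
[-0.003 -0.001 -0.267] [ 0.001  0.    -0.   ]
[-0.561 -0.656 -0.268] [ 0.001 -0.     0.306]
```

Request:
jog_arm(
  series="0 0 -0.08 0 0 0 -1;0 0 -0.18 0 0 0 -1;-0.07 -0.08 -0.268 0 0 0.04 -1;-0.16 -0.185 -0.268 0 0 0.1 -1;-0.25 -0.29 -0.268 0 0 0.16 -1;-0.34 -0.395 -0.268 0 0 0.22 -1;-0.43 -0.5 -0.268 0 0 0.28 -1;-0.52 -0.6 -0.268 0 0 0.306 -1;-0.561 -0.656 -0.268 0 0 0.306 -1;-0.561 -0.656 -0.268 0 0 0.306 -1;-0.561 -0.656 -0.268 0 0 0.306 -1",
)

```text
time_s: 25.52
eef_pos: [467.3, -27.3, 139.4]
ee_rot: [-0.0, 0.735, 0.678, 0.0]
force: [0.0, 0.1, -0.9]
grip_width: 0.602
grip_force: 42.8
```

```bash
python3 - <<'E'
from h import *
W=capture("wrist");cv2.imwrite("pics/w6.png",cv2.cvtColor(W["img"],cv2.COLOR_RGB2BGR))
plan((467,-28,37,CY))
E
```

```text
t 25.57 at [467.4 -27.1 139.4] yaw 1.49 w 51.0 F [ 0.3  0.5 -1.6]
[-0.002 -0.001  0.256] [-0.    -0.     0.001]
```

View pics/w6.png

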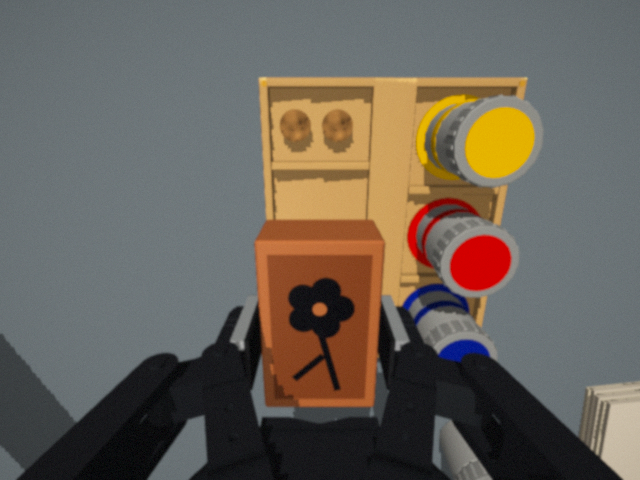

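The block hangs level, top face rows 240–405. The bay's far edge is at row ~168. I'll work out the offset.

```bash
python3 - <<'E'
from h import *
W=capture("wrist")
c=atz(W,[(257,241),(384,241),(375,405),(265,405)],138.3);print(c.round(1).tolist(),"block",c.mean(0).round(1))
b=atz(W,[(273,163),(370,163)],12);print("bay far wall",b.round(1).tolist())
o=np.array([467,-28]);u=np.array([.082,.9966]);print("far wall along y from bay centre",((b[:,:2]-o)@u).round(1), "x",((b[:,:2]-o)@[.9966,-.082]).round(1),"block",((c.mean(0)[:2]-o)@u).round(1),((c.mean(0)[:2]-o)@[.9966,-.082]).round(1))
E
```

```text
[[446.9, 15.5, 138.3], [497.3, 11.4, 138.3], [491.5, -71.8, 138.3], [438.9, -67.5, 138.3]] block [468.6 -28.1 138.3]
bay far wall [[438.9, 32.2, 12.0], [510.0, 26.4, 12.0]]
far wall along y from bay centre [57.7 57.8] x [-32.9  38.4] block 0.0 1.6
```

Request:
jog_arm(
  series="0.004 0.003 0.08 0 0 0 -1;0.004 0.003 0.16 0 0 0 -1;0.004 0.003 0.21 0 0 0 -1;0.004 0.003 0.235 0 0 0 -1;0.004 0.003 0.248 0 0 0 -1;0.004 0.003 0.253 0 0 0 -1;0.004 0.003 0.255 0 0 0 -1;0.004 0.003 0.256 0 0 0 -1;0.004 0.003 0.256 0 0 0 -1",
)

```text
time_s: 26.75
eef_pos: [468.6, -26.3, 37.3]
ee_rot: [0.0, 0.735, 0.678, 0.0]
force: [-0.0, 0.5, -1.1]
grip_width: 0.594
grip_force: 42.7
```

Request:
jog_arm(
  series="0 0 0.001 0 0 0 -1;0 0 0.002 0 0 0 -1;0 0 0.003 0 0 0 -1;0 0 0.003 0 0 0 -0.1;0 0 0.003 0 0 0 0.3;0 0 0.003 0 0 0 0.6;0 0 0.003 0 0 0 0.6;0 0 -0.03 0 0 0 0.6;0 0 -0.12 0 0 0 0.6;0 0 -0.25 0 0 0 0.6;0 0 -0.38 0 0 0 0.6;-0.14 0 -0.4 0 0 0 0.6;-0.28 0 -0.4 0 0 0 0.6;-0.42 0 -0.4 0 0 0 0.6;-0.56 0 -0.4 0 0 0 0.6;-0.7 0 -0.4 0 0 0 0.6;-0.7 0 -0.4 0 0 0 0.6;-0.7 0 -0.4 0 0 0 0.6",
)

```text
time_s: 29.0
eef_pos: [445.6, -304.7, 197.5]
ee_rot: [-0.0, 0.735, 0.678, 0.0]
force: [-0.7, -0.1, 0.1]
grip_width: 0.796
grip_force: 0.0
```

```bash
python3 - <<'E'
from h import *
T=capture("top");S=capture("side")
f=lambda c,r,k,x,w,h:cv2.resize(cv2.cvtColor(c["img"],cv2.COLOR_RGB2BGR)[r:r+h,x:x+w],(390,300),interpolation=cv2.INTER_CUBIC)
cv2.imwrite("pics/end.png",np.hstack([f(T,190,3,262,130,100),f(S,150,3,270,130,130)]))
for k in HUE:
    for b in blobs(T,k,100): print(k,b[:3],atz(T,[b[:2]],68)[0].round(1),atz(T,[b[:2]],62)[0].round(1))
print(sense()["force"],sense()["time_s"])
E
```

```text
red (np.float64(110.9), np.float64(111.0), 881) [856.2 504.7  68. ] [858.8 506.8  62. ]
red (np.float64(122.5), np.float64(139.3), 1307) [780.2 470.1  68. ] [782.4 472.1  62. ]
red (np.float64(168.7), np.float64(133.7), 175) [792.3 354.4  68. ] [794.5 355.8  62. ]
red (np.float64(327.9), np.float64(221.3), 149) [566.4 -35.   68. ] [567.8 -35.2  62. ]
yellow (np.float64(297.5), np.float64(219.7), 137) [571.   37.2  68. ] [572.4  37.3  62. ]
blue (np.float64(359.5), np.float64(223.9), 135) [ 559.4 -109.9   68. ] [ 560.7 -110.4   62. ]
green (np.float64(138.5), np.float64(247.4), 116) [507.7 416.4  68. ] [508.8 418.1  62. ]
[-0.15940338  1.05721888 -0.84049752] 29.1
```

View pics/end.png

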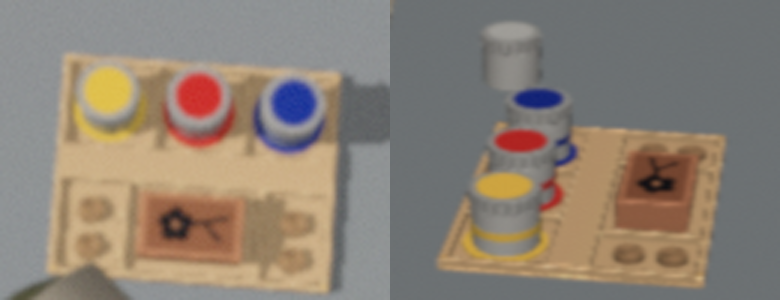

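The tins are right. The block looks close to the bay's +y wall, so I'll check from above with the wrist camera that it lies flat inside.

Request:
jog_arm(
  series="0.14 0 0 0 0 0 0.6;0.28 0 0 0 0 0 0.6;0.42 0 0 0 0 0 0.6;0.55 0 0 0 0 0 0.6;0.62 0 0 0 0 0 0.6;0.62 0 0 0 0 0 0.6;0.62 0 0 0 0 0 0.6",
)

```text
time_s: 29.98
eef_pos: [465.8, -58.2, 197.3]
ee_rot: [0.0, 0.735, 0.678, -0.0]
force: [0.4, 0.4, 0.2]
grip_width: 0.799
grip_force: 0.0
```

```bash
python3 - <<'E'
from h import *
W=capture("wrist");cv2.imwrite("pics/w7.png",cv2.resize(cv2.cvtColor(W["img"],cv2.COLOR_RGB2BGR)[100:325,200:500],(800,600),interpolation=cv2.INTER_CUBIC))
plan((468,-26,200,CY))
E
```

```text
t 30.02 at [465.8 -58.5 197.2] yaw 1.489 w 67.7 F [ 0.4  0.9 -0.6]
[ 0.082 -0.001 -0.007] [0. 0. 0.]
```

View pics/w7.png

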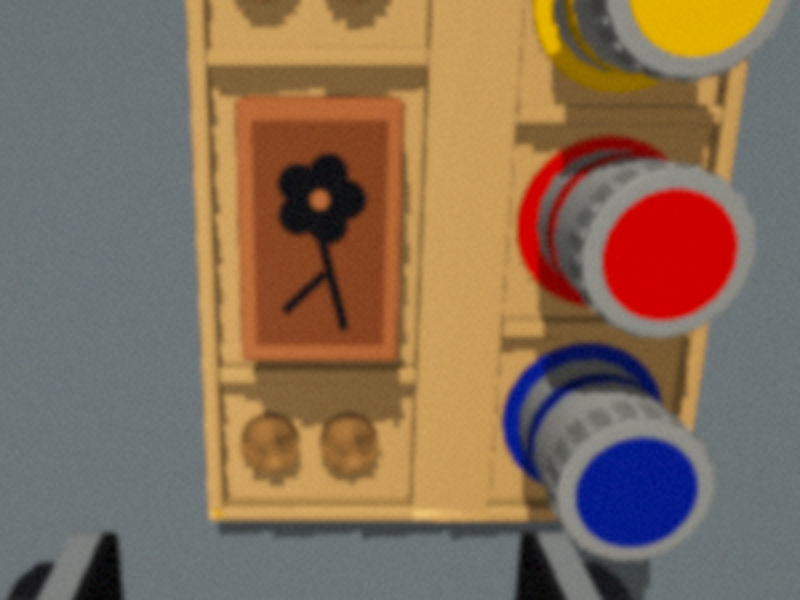

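The block lies flat, blossom up and square, with clearance on all sides of its bay. The three tins stand on their own discs, so I'm handing in.

```bash
python3 -c "
from rig import *
print(finish_job())"
```

```text
the job is handed in; nothing more can be done
None
```

The caddy is packed and handed in at about 30 s: the red, yellow and blue tins stand upright on their own discs, the block lies flat and blossom up in its bay, and the green and plain tins were not touched.

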